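# Raise the soldering booth's window to its marker clip

## Robot

A 6-joint arm with a two-finger parallel gripper is mounted at the origin on the work surface. World frame = base frame: x ahead of the robot, y to its left, z up, the work surface at z = 0. Lengths are in mm, angles in degrees, forces in N, time in s.
With the tool pointing down it reaches from about 325 to 925 mm from the base axis. Payload 3.1 kg.
Tool frame: the origin (TCP) lies at the very end of the fingers, on their centre line; the grasp point (between the pads) lies grasp_offset behind it (grasp_offset is the distance from the TCP to the grasp point, in mm); z points along the fingers, y is the line along which they close (so a half turn about z gives the same grasp; the last joint's range is limited). The gripper opens to 85 mm and grips with 20 to 120 N. Pads are 22 mm wide; open, the fingers measure 114 mm over their backs; the gripper's body (76 mm by 85 mm) begins 54 mm behind the grasp point. The pads swing forward as they close: fully open they stand 13 mm farther back than shut.
Start: joints at [-77.418, 12.427, 92.441, -0, 75.132, -6.429], TCP at [203.612, -590.916, 231.3] pointing down, gripper open.
Joint ranges: [-157.48, 157.48], [-44.54, 120.13], [17.64, 146.25], [-64.5, 244.5], [7.68, 150.69], [-147.95, 147.95]. Speed limits (degrees/s): [159.86, 159.86, 180, 180, 180, 180].

## Interface

Orientations are given as [roll, pitch, yaw] about the fixed x, y, z axes, in that order (R = Rz(yaw) Ry(pitch) Rx(roll)).
In Python, from station import * gives the robot as it stands. Calls block until the motion is done:
- goto(position, orientation): joint-space move of the TCP to a pose.
- move_l(position, attitude=None, speed=150): straight line of the TCP; attitude=None keeps the orientation; speed is the mean speed in mm/s.
- move_j(angles): joint-space move.
- grip(opening, squeeze=None): finger opening in mm; squeeze is the grip in N (None keeps the last); returns when the fingers have stopped.
- wait(seconds).
- solve_ik(position, orientation): joint angles nearest the present ones, or None.
- get_obs(): the state.
- get_image(name): name is "scene" or "top"; returns the picture (400x640x3 uint8, red, green, blue); there is no depth.
- get_calibration(name): a dict with "fx", "fy", "cx", "cy" (pixels), "D" ([k1, k2, p1, p2, k3] as OpenCV has them; the pictures are not rectified), "R" (3x3) and "t" (3): a world point X has camera coordinates R X + t. Camera axes: x right, y down, z forward; pixel columns grow to the right and rows downward; lengths in mm; the calibration is good to about 2 mm. A picture is of the moment at which its call begins. get_calibration takes no time and is no camera call.
A pose or a line that the arm cannot do raises Unreachable and nothing moves.
- sign_off(): hands the job in; it is judged then, once.
Trained networks look in the newest picture that a camera, given by its name, has taken for a name from the list of things; names that differ only in an ending like _2 or _b are one class to them, and where a whole thing is asked for, a point or a joint stands for the part that bears it (a point fixed in the world has none). Each returns a list of dicts, best first, with "score" (0 to 1); they miss things now and then, are a little off and sometimes report something else, mostly with a low value. They report only what shows in the picture. A call takes as long as a camera call.
- spot_in(name, camera): "extent" ([centre column, centre row, width, height] in pixels, round what is visible of it).
- regions_of(name, camera): "region" (400x640 bool, what is visible of it) and "extent" ([centre column, centre row, width, height] in pixels, round what is visible of it).
The state is a dict: "t": time; "joint_pos": joint angles; "qvel": joint speeds; "effort": joint torques, N m; "tcp_pos": TCP position; "ee_rot": TCP orientation; "wrist_force": force on the tool from outside, world axes, zero at the start; "moment": the same for the moment, N m; "grip_width": finger opening in mm; "grip_force": force on a finger pad.
Only numpy, scipy, OpenCV 4.12 (cv2) and the standard library are available. Lean on these libraries where they do the work, as an engineer would, in place of code of your own. Each camera call takes 0.05 s, during which the arm holds its last target. There are 200 camera calls.

## Task

Push the soldering booth's counterweighted sliding window gently up with your fingertips from beneath its lip, until the lip is level with the pointer of the black marker clip on the side rail, and leave it standing there. Only push, do not pinch the lip; leave the clip where it is, and do not disturb the board, tape roll, jar and bottle around the booth.

Things in the scene. Friction and masses are not known exactly. Their poses are not given: they have to be found in the camera images.
- booth: fixed bench booth, open at the back: white foot plate 370 x 400 x 8 mm (centre 35 mm along +x from the origin), two aluminium rails leaning back 40 degrees from upright, 372 mm apart over their outer sides, 0.42 m high, a clear window between them. Origin on the bench; z up, x into the booth (away from the robot), y to the robot's left. Inside, a fixed board on a holder up to 46 mm high.
- window (a joint): travel of the window up along the leaning rails, in m: 0 fully down, 0.26 fully up. The window starts partly down, is counterweighted and stays where it is left; a push of about 2 to 6 N along the rails moves it and it does not coast. Above the lip a dark cover strip slopes from 8 mm behind the lip's front edge back up to the pane 46 mm higher, so the lip has no flat top.
- lip_front (a point): front edge of the window's lip, mid-width, mid-thickness. The lip is a flat aluminium ledge at the window's foot, 290 mm wide, 6 mm thick, standing out 40 mm square to the window; open space beneath. Axes: z up along the rails (leaning 40 degrees away from the robot), y along the lip, -x square out of the window (to the robot and up at 40 degrees). About 128 mm above the bench when fully down.
- mark (a point): tip of the marker clip's steel pointer. The clip is a black plastic block 42 x 32 x 22 mm, stiff on the rail at the robot's right (-y); its cone pointer, 26 mm long, points along +y at the lip's end, 4 mm short of it. Axes as lip_front: the lip is level with the mark when lip_front and this tip are equally far up along the rails (z axis).
- tape_roll: loose roll of tape lying flat, 90 mm across, 24 mm high, origin at the centre of its underside
- loose_board: loose green circuit board lying flat, 60 x 90 mm, up to 15 mm high, origin at the centre of its underside
- flux_bottle: amber glass bottle with white cap, 48 mm across, 100 mm high, standing, origin at the centre of its underside
- paste_jar: low white jar, 52 mm across, 45 mm high, standing, origin at the centre of its underside

How it is judged (in metres and radians):
On the way:
1. the fingers push the window up by its lip (contact force between the fingers and window_c5 above 0.5 N and distance of lip_front from where it was at the start of the episode above 0.02 m), for 0.1 s.
At the end, for the whole second after the job is handed in: the middle of the lip's edge is level with the clip's pointer within 8 mm along the rails, the window at rest, the clip (4 mm) and the four loose things (20 mm) where they were (z of lip_front in the frame of mark between -0.008 and 0.008 m and velocity of joint window between -0.005 and 0.005 m/s and distance of each of tape_roll, loose_board, flux_bottle, paste_jar from where it was at the start of the episode below 0.02 m and distance of mark from where it was at the start of the episode below 0.004 m); the robot touches nothing.
It fails at once if the lip is pinched: fingers on the lip and on the cover strip above it at once (contact force between the fingers and window_c5 above 2 N and contact force between the fingers and window_c6 above 2 N).
It fails at once if the window is pushed roughly (over 20 N) (contact force between the fingers and window above 20 N).
It fails at once if the marker clip is shifted by over 4 mm (distance of mark from where it was at the start of the episode above 0.004 m).
It fails at once if a loose thing is moved or lifted by over 20 mm (distance of any of tape_roll, loose_board, flux_bottle, paste_jar from where it was at the start of the episode above 0.02 m).
It also fails if it takes over 35 s, if anything falls off the work surface, if the arm or the gripper's body presses on something with over 40 N, if the wrist force passes 120 N, or if a joint passes its speed limit or range.

## Working session

There is one attempt and no reset: what is moved stays moved. The work goes in short steps, each a Python script; the robot and the scene stay as the last script left them, time stands still between calls to the robot, and variables do not carry over. Pictures are saved under pics/ and viewed, at most 10 in all, crops included, and the job is handed in when it is done.

```bash
mkdir -p pics
python3 - <<'E'
from station import *
import cv2
for c in ["scene","top"]:
    im=get_image(c); cv2.imwrite(f"pics/{c}0.png",im[:,:,::-1]); 
    k=get_calibration(c); print(c,k)
    for n in ["booth","window","lip_front","mark","tape_roll","loose_board","flux_bottle","paste_jar"]:
        try:
            print(n,[(round(d["score"],2),[round(float(v)) for v in d["extent"]]) for d in spot_in(n,c)[:2]])
        except Exception as e: print(n,e)
o=get_obs(); print(o)
E
```

```text
scene {'fx': 389.3753127989652, 'fy': 389.3753127989652, 'cx': 318.26927234721506, 'cy': 202.76424869197254, 'D': array([-0.03579311,  0.        ,  0.        ,  0.        ,  0.        ]), 'R': array([[-0.96261493,  0.27085951, -0.00276185],
       [ 0.18491966,  0.64967218, -0.73738103],
       [-0.19793237, -0.7103247 , -0.67547139]]), 't': array([ 479.90022164,   -9.274485  , 1105.31487039])}
booth [(0.98, [228, 210, 246, 276])]
window [(0.74, [254, 191, 132, 126]), (0.25, [306, 176, 31, 23])]
lip_front [(0.93, [255, 189, 136, 119])]
mark [(0.46, [225, 138, 10, 16])]
tape_roll [(0.66, [375, 259, 39, 32]), (0.17, [232, 211, 252, 276])]
loose_board [(0.83, [308, 176, 36, 21])]
flux_bottle [(0.59, [351, 298, 22, 41])]
paste_jar []
top {'fx': 469.5092886227311, 'fy': 469.5092886227311, 'cx': 321.08313889585446, 'cy': 196.69373510398097, 'D': array([-0.0050443,  0.       ,  0.       ,  0.       ,  0.       ]), 'R': array([[ 0.01303364, -0.99990084, -0.00533166],
       [-0.98690678, -0.01200661, -0.16084417],
       [ 0.16076421,  0.00735824, -0.98696541]]), 't': array([   4.80656234,  
[... 380 characters left out ...]
[442, 180, 23, 20])]
{'t': 0.9, 'joint_pos': array([-7.74179801e+01,  1.24248554e+01,  9.24394744e+01,  1.11332712e-03,
        7.51319674e+01, -6.42950750e+00]), 'qvel': array([ 0.00097757, -0.05324993,  0.09733948, -0.13404392,  0.05142223,
       -0.02213975]), 'effort': array([ 3.60397744e-04, -3.96882498e+01, -3.04260242e+01, -1.62024985e-04,
        5.37102478e-04, -1.67717285e-06]), 'tcp_pos': array([ 203.62211822, -590.93020585,  231.34245907]), 'ee_rot': array([ 1.79996200e+02, -6.54666564e-04,  1.90112418e+01]), 'wrist_force': array([-0.40713598, -0.50836939, -0.64348756]), 'moment': array([ 0.03103553, -0.05048277,  0.04823337]), 'grip_force': 0.0, 'grip_width': 85.49926375279153}
```

View pics/scene0.png

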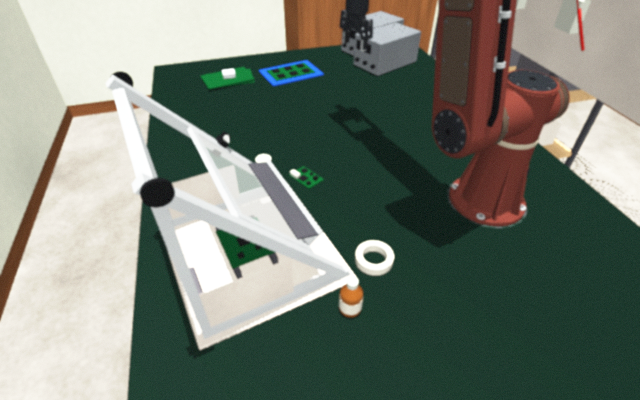

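View pics/top0.png

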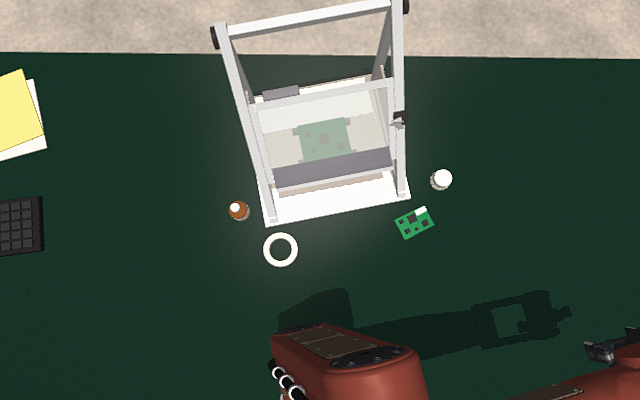

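Run:
```python
import cv2
a=cv2.imread("pics/top0.png")[80:240,205:465]; cv2.imwrite("pics/topc.png",cv2.resize(a,None,fx=3,fy=3,interpolation=cv2.INTER_CUBIC))
a=cv2.imread("pics/scene0.png")[115:305,190:380]; cv2.imwrite("pics/scenec.png",cv2.resize(a,None,fx=3,fy=3,interpolation=cv2.INTER_CUBIC))
```

```text
(no output)
```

View pics/topc.png

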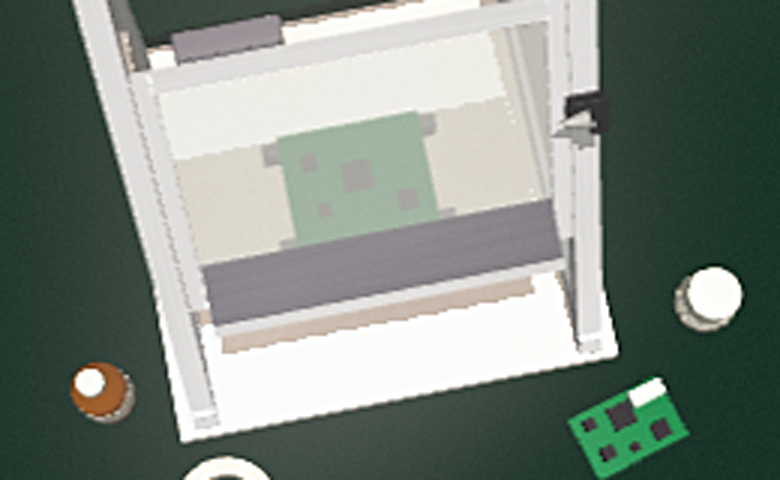

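View pics/scenec.png

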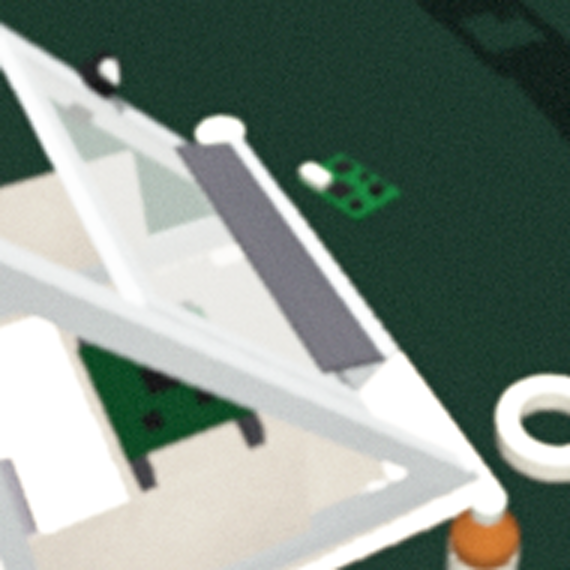

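```bash
cat > h.py <<'E'
import numpy as np, cv2
from station import *
from scipy.optimize import least_squares
from scipy.spatial.transform import Rotation as Ro
K={c:get_calibration(c) for c in ["scene","top"]}
def proj(c,X):
    k=K[c]; A=np.array([[k["fx"],0,k["cx"]],[0,k["fy"],k["cy"]],[0,0,1]])
    return cv2.projectPoints(np.atleast_2d(X).astype(float),cv2.Rodrigues(k["R"])[0],k["t"],A,k["D"])[0][:,0]
def T(x,y): return np.array([205+x/3-.33,80+y/3-.33])
def S(x,y): return np.array([190+x/3-.33,115+y/3-.33])
def Rw(yaw): return Ro.from_euler('z',yaw).as_matrix()@Ro.from_euler('y',40,degrees=True).as_matrix()
E
cat > fit.py <<'E'
from h import *
def strip(p):
    R=Rw(p[3]); w=p[4]; L=[[8,w,3],[8,-w,3],[40,w,49],[40,-w,49],[0,145,-3],[0,-145,-3]]
    return p[:3]+np.array(L)@R.T
def plate(p): 
    return np.array([p[5],p[6],0])+np.array([[-150,200,8],[-150,-200,8]])@Ro.from_euler('z',p[3]).as_matrix().T
to=np.array([T(218,325),T(563,258),T(203,265),T(549,200),T(217,333),T(565,266)])
so=np.array([S(385,358),S(238,143),S(325,370),S(180,148)])
po=np.array([T(182,440),T(617,354)])
def res(p):
    X=strip(p); return np.r_[(proj("top",X)-to).ravel(),(proj("scene",X[:4])-so).ravel(),(proj("top",plate(p))-po).ravel()]
f=least_squares(res,[650,0,150,-0.2,143,700,0],loss='soft_l1'); p=f.x; print(p.round(3)); print(res(p).round(1))
yaw=p[3];R=Rw(yaw)
print("lip in booth",Ro.from_euler('z',-yaw).apply(p[:3]-[p[5],p[6],0]))
mt,ms=T(553,132),S(120,110)
g=lambda q: np.r_[(proj("top",p[:3]+R@q)-mt)[0],(proj("scene",p[:3]+R@q)-ms)[0]]
m=least_squares(g,[0,-149,80]); print("mark in lip frame",m.x,g(m.x))
for n in (0,10,20,30,40):
    m2=least_squares(lambda q:g([n,-149,q[0]])[:2],[80]); print(n,m2.x,g([n,-149,m2.x[0]]))
np.save("p.npy",p)
E
python3 fit.py
```

```text
[ 5.51120e+02 -2.31810e+01  1.37734e+02  2.06000e-01  1.42882e+02
  6.39037e+02 -4.05700e+00]
[-0.3  1.2 -0.7  1.4  0.2 -1.4  0.  -1.8 -0.1  2.6  0.4  2.5  1.  -0.1
 -0.8  0.2 -2.4  0.  -1.9 -0.2 -0.4 -0.2  0.4  0.1]
lip in booth [-89.9689832   -0.75864662 137.73388409]
mark in lip frame [  38.60344825 -147.9122097   109.5556494 ] [ 0.06043841 -0.24207453  0.2476611   0.05927813]
0 [132.75120116] [  4.51230098  -0.14105471   3.29094519 -16.68559578]
10 [126.53448613] [  3.44681498  -0.11377784   2.51377097 -12.28560974]
20 [120.30795162] [ 2.40428478 -0.08348075  1.75077607 -7.94183744]
30 [114.07191171] [ 1.38399426 -0.05037416  1.00160482 -3.6534482 ]
40 [107.82666551] [ 0.38525606 -0.01465462  0.26591324  0.58038246]
```

```bash
cat >> fit.py <<'E'
print("---")
Xs=[]
for i in range(4):
    h=lambda X: np.r_[(proj("top",X)-to[i])[0],(proj("scene",X)-so[i])[0]]
    s=least_squares(h,p[:3]); Xs.append(R.T@(s.x-p[:3])); print(Xs[-1].round(1),s.fun.round(1))
E
python3 fit.py | sed -n '/---/,$p'
```

```text
---
[  9.6 142.    4.6] [-0.1  0.2 -0.2 -0. ]
[   7.8 -143.8    4. ] [-0.3  1.1 -1.2 -0.3]
[ 37.  144.4  46.2] [-0.1  0.3 -0.3 -0.1]
[  37.7 -142.    45.1] [-0.   0.1 -0.1 -0. ]
```

```bash
cat >> h.py <<'E'
p=np.load("p.npy"); yaw=p[3]; R=Rw(yaw)
def W(x,y,z): return list(p[:3]+R@np.array([x,y,z]))
def ori(pitch,flip=1):
    s,c=np.sin(np.radians(pitch)),np.cos(np.radians(pitch))
    M=np.array([[-s*flip,0,c],[0,flip,0],[-c*flip,0,-s]])
    return list(Ro.from_matrix(Ro.from_euler('z',yaw).as_matrix()@M).as_euler('xyz',degrees=True))
E
python3 - <<'E'
from h import *
try: print(grasp_offset)
except Exception as e: print(e)
for pitch in (25,30,35,40):
  for f in (1,-1):
    print(pitch,f,np.round(ori(pitch,f)))
    for q in [(-110,0,20),(-40,0,-32),(28,0,-32),(28,0,-14),(28,0,97)]:
        j=solve_ik(W(*q),ori(pitch,f)); print(np.round(W(*q)),None if j is None else np.round(j))
E
```

```text
18.700000000000003
25 1 [-180.   65. -168.]
[481. -38. 224.] None
[501. -34. 139.] None
[552. -23.  95.] [-30.   9. 142. 123.  46. 116.]
[563. -21. 109.] [-28.   7. 141. 123.  44. 119.]
[633.  -6. 194.] [-21.  -0. 134. 114.  32. 137.]
25 -1 [180. -65.  12.]
[481. -38. 224.] None
[501. -34. 139.] None
[552. -23.  95.] [-30.   9. 142. 123.  46. -64.]
[563. -21. 109.] [-28.   7. 141. 123.  44. -61.]
[633.  -6. 194.] [-21.  -0. 134. 114.  32. -43.]
30 1 [-180.   60. -168.]
[481. -38. 224.] None
[501. -34. 139.] None
[552. -23.  95.] [-28.   5. 142. 117.  38. 124.]
[563. -21. 109.] [-27.   3. 140. 115.  36. 128.]
[633.  -6. 194.] None
30 -1 [180. -60.  12.]
[481. -38. 224.] None
[501. -34. 139.] None
[552. -23.  95.] [-28.   5. 142. 117.  38. -56.]
[563. -21. 109.] [-27.   3. 140. 115.  36. -52.]
[633.  -6. 194.] [-20.  -2. 132. 101.  27. -29.]
35 1 [-180.   55. -168.]
[481. -38. 224.] None
[501. -34. 139.] None
[552. -23.  95.] [-26.   2. 140. 107.  32. 135.]
[563. -21. 109.] [-25.   1. 139. 105.  30. 140.]
[633.  -6. 194.] None
35 -1 [180. -55.  12.]
[481. -38. 224.] [-37. -32. 146.  63.  43.   2.]
[501. -34. 139.] None
[552. -23.  95.] [-26.   2. 140. 107.  32. -45.]
[563. -21. 109.] [-25.   1. 139. 105.  30. -40.]
[633.  -6. 194.] [-19.  -3. 130.  84.  25. -12.]
40 1 [-180.   50. -168.]
[481. -38. 224.] None
[501. -34. 139.] None
[552. -23.  95.] None
[563. -21. 109.] None
[633.  -6. 194.] None
40 -1 [180. -50.  12.]
[481. -38. 224.] [-34. -32. 143.  54.  43.  12.]
[501. -34. 139.] [-31. -15. 144.  74.  33. -12.]
[552. -23.  95.] [-25.  -0. 138.  94.  27. -30.]
[563. -21. 109.] [-23.  -1. 137.  91.  26. -25.]
[633.  -6. 194.] [-17.  -4. 127.  66.  24.   7.]
```

```bash
cat >> h.py <<'E'
def ori2(pitch,az,flip=1):
    a,b=np.radians(pitch),np.radians(az)
    z=Ro.from_euler('z',yaw).apply([np.cos(a)*np.cos(b),np.cos(a)*np.sin(b),-np.sin(a)])
    y=np.cross(R[:,2],z); y*=flip/np.linalg.norm(y)
    return z,list(Ro.from_matrix(np.c_[np.cross(y,z),y,z]).as_euler('xyz',degrees=True))
E
python3 - <<'E'
from h import *
for pitch in (35,40,45,50,55,60):
  for az in (-60,-40,-20,0,20,40,60):
   for f in (1,-1):
    z,o=ori2(pitch,az,f); tilt=np.degrees(np.arcsin(z@R[:,2]))
    pts=[np.array(W(18,0,-32))-80*z,np.array(W(18,0,-32)),np.array(W(18,0,-13)),np.array(W(18,0,97))]
    J=[solve_ik(list(q),o) for q in pts]
    if any(j is None for j in J): continue
    d=[np.abs(J[i+1]-J[i]).max() for i in range(3)]
    print(pitch,az,f,"tilt",round(tilt),"d",np.round(d),np.round(J[0]),np.round(J[3]))
E
```

```text
35 20 -1 tilt 3 d [11.  3. 18.] [-47.  -5. 138.  69.  59. -21.] [-28.   2. 124.  72.  48.  -6.]
35 40 -1 tilt -2 d [ 9.  3. 14.] [-47.   9. 124.  58.  73. -16.] [-31.  11. 114.  63.  66.  -2.]
35 60 -1 tilt -10 d [ 7.  2. 11.] [-43.  20. 109.  48.  85. -11.] [-31.  20. 102.  54.  81.   1.]
40 0 -1 tilt 0 d [23.  5. 30.] [-33. -21. 146.  68.  36.  -7.] [-18.  -5. 128.  64.  25.   8.]
40 20 -1 tilt -2 d [12.  3. 18.] [-43.  -8. 136.  63.  56. -12.] [-26.   1. 122.  64.  46.   3.]
40 40 -1 tilt -7 d [ 9.  3. 14.] [-44.   5. 124.  54.  70. -10.] [-29.   9. 113.  57.  64.   4.]
40 60 -1 tilt -14 d [ 8.  2. 11.] [-41.  17. 110.  45.  82.  -7.] [-29.  18. 102.  50.  79.   5.]
45 0 -1 tilt -5 d [20.  6. 29.] [-30. -21. 142.  56.  35.   8.] [-17.  -5. 125.  48.  27.  24.]
45 20 -1 tilt -7 d [12.  3. 18.] [-40.  -9. 134.  56.  54.  -3.] [-24.   0. 120.  55.  46.  12.]
45 40 -1 tilt -11 d [ 9.  3. 13.] [-41.   3. 123.  50.  68.  -4.] [-27.   8. 112.  52.  62.  10.]
45 60 -1 tilt -18 d [ 8.  2. 11.] [-39.  14. 110.  42.  79.  -2.] [-28.  16. 101.  46.  77.  10.]
50 -60 1 tilt -22 d [10.  3. 12.]
[... 2251 characters left out ...]
1 tilt -21 d [14.  2. 12.] [ -11.  -17.  132.    2.   35. -108.] [  -7.   -2.  116.   -1.   36. -101.]
60 -20 -1 tilt -21 d [14.  2. 12.] [-11. -17. 132.   2.  35.  72.] [ -7.  -2. 116.  -1.  36.  79.]
60 0 1 tilt -20 d [13.  3. 13.] [ -21.  -15.  131.   25.   41. -138.] [ -13.   -1.  116.   19.   40. -127.]
60 0 -1 tilt -20 d [13.  3. 13.] [-21. -15. 131.  25.  41.  42.] [-13.  -1. 116.  19.  40.  53.]
60 20 -1 tilt -21 d [11.  3. 13.] [-28.  -9. 126.  33.  52.  25.] [-18.   2. 112.  30.  50.  37.]
60 40 -1 tilt -25 d [ 9.  2. 11.] [-31.  -1. 119.  34.  63.  18.] [-21.   7. 107.  33.  61.  29.]
60 60 -1 tilt -30 d [ 9.  2. 11.] [-31.   7. 110.  31.  72.  15.] [-21.  13. 100.  32.  72.  26.]
```

Run:
```python
from h import *
z,o=ori2(32,30,-1); print("tilt",np.degrees(np.arcsin(z@R[:,2])))
u=np.array(W(26,0,-34)); A=u-90*z
for up in (120,90,60):
    s=A+[0,0,up]
    if solve_ik(list(s),o) is not None: break
print(up,s,solve_ik(list(s),o),A,solve_ik(list(A),o))
grip(0)
goto(list(s),o); print(get_obs()["t"],get_obs()["tcp_pos"])
move_l(list(A)); ob=get_obs(); print(ob["t"],ob["tcp_pos"],ob["wrist_force"],ob["grip_width"])
im=get_image("scene")[60:320,150:470]; a=get_image("top")[80:340,180:500]
cv2.imwrite("pics/v1.png",cv2.resize(np.vstack([im,a])[:,:,::-1],None,fx=1.15,fy=1.15))
```

```text
tilt 3.7924010430370365
120 [492.31649653 -74.43958589 262.66862896] [-49.82243608 -10.231868   128.43055857  60.56735322  76.73951185
  -6.3736167 ] [492.31649653 -74.43958589 142.66862896] [-49.82243608   4.77437428 131.13659301  65.52717101  68.65264068
 -22.90192885]
3.7417 [492.61817776 -75.19531271 262.9916708 ]
4.6917 [492.76979201 -74.96706706 143.29800833] [-0.04104067 -0.03688362  0.47345902] -0.1724748592266859
```

View pics/v1.png

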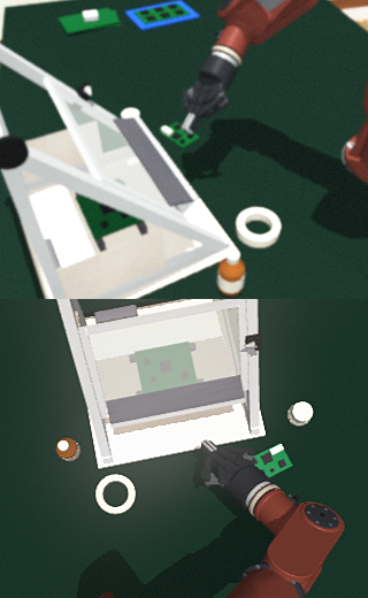

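The fingers hover in front of the lip (top view crop around (208,445)), clear of the loose board; the window is untouched. Now insert and feel for contact.

Run:
```python
from h import *
move_l(W(26,0,-34),speed=80)
for zz in range(-32,16,2):
    move_l(W(26,0,zz),speed=25)
    ob=get_obs(); F=R.T@ob["wrist_force"]; q=R.T@(ob["tcp_pos"]-p[:3])
    print(zz,q.round(1),F.round(1),round(ob["t"],1))
    if F[2]<-1.5 and zz>-8: break
    if np.linalg.norm(F)>12: break
```

```text
-32 [ 25.8  -0.5 -31.6] [-0.3 -0.   0.4] 6.3
-30 [ 25.9  -0.2 -29.7] [-0.1  0.2 -0.7] 6.6
-28 [ 26.   -0.1 -27.8] [-0.4  0.2 -0.5] 6.8
-26 [ 26.   -0.  -25.8] [-0.6 -0.1 -0.2] 7.1
-24 [ 26.   -0.1 -23.8] [ 0.5  0.4 -0.4] 7.3
-22 [ 26.   -0.1 -21.8] [ 1.1 -0.2 -0.9] 7.6
-20 [ 26.   -0.1 -19.8] [-0.6  0.3  0.4] 7.8
-18 [ 26.   -0.1 -17.8] [ 0.3 -0.2  1.1] 8.1
-16 [ 26.   -0.1 -15.8] [ 0.1 -0.2  0.6] 8.3
-14 [ 26.   -0.1 -13.8] [0.2 0.3 0.3] 8.6
-12 [ 26.   -0.1 -11.8] [-0.5 -0.6 -0.1] 8.8
-10 [26.  -0.1 -9.8] [-0.7 -0.4  0.2] 9.1
-8 [26.   0.1 -8. ] [-0.6  0.7 -0.4] 9.3
-6 [26.   0.2 -6.5] [-0.   0.  -2.7] 9.6
```

Run:
```python
from h import *
for zz in (14,44,74,88):
    move_l(W(26,0,zz),speed=35)
    ob=get_obs(); F=R.T@ob["wrist_force"]; q=R.T@(ob["tcp_pos"]-p[:3])
    print(zz,q.round(1),F.round(1),round(ob["t"],1))
    if np.linalg.norm(F)>12: break
im=get_image("scene"); a=get_image("top")
cv2.imwrite("pics/s2.png",im[:,:,::-1]);cv2.imwrite("pics/t2.png",a[:,:,::-1])
c=np.vstack([cv2.resize(im[110:260,180:340],None,fx=3.7,fy=3.7,interpolation=2)[:300],cv2.resize(a[95:195,240:425],None,fx=3.2,fy=3.2,interpolation=2)[:300,:592]]) if 0 else None
cv2.imwrite("pics/s2c.png",cv2.resize(im[110:250,190:340],None,fx=4,fy=4,interpolation=2)[:,:,::-1])
cv2.imwrite("pics/t2c.png",cv2.resize(a[80:200,235:425],None,fx=4,fy=4,interpolation=2)[:,:,::-1])
```

```text
14 [26.  -0.3 15.1] [-1.  -0.3 -0.4] 10.3
44 [25.8  0.2 44.8] [-0.3  0.2 -1.1] 11.3
74 [26.  -0.2 74.6] [-0.4  0.4 -1.4] 12.3
88 [25.9 -0.3 89.2] [-0.7 -0.1 -1. ] 12.9
```

View pics/s2c.png

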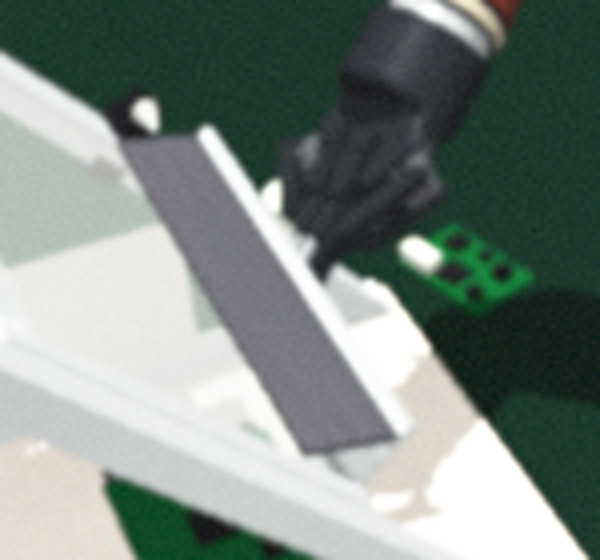

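View pics/t2c.png

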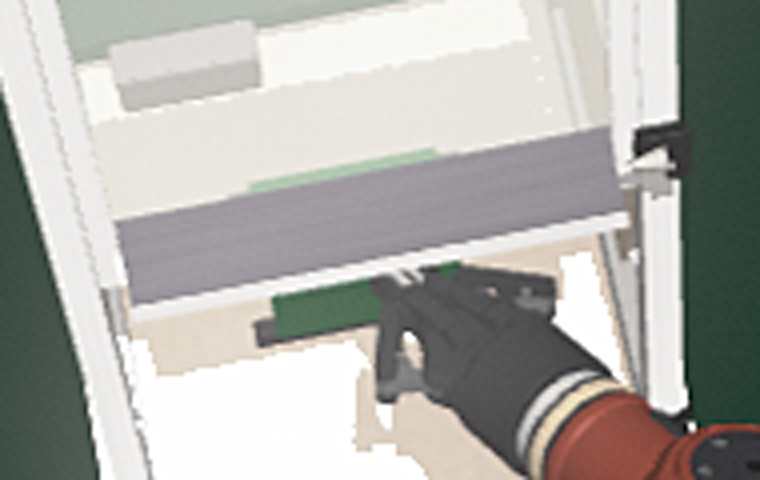

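Run:
```python
import cv2,numpy as np
s=cv2.imread("pics/scene0.png")[126:158,212:240]; t=cv2.imread("pics/t2.png")[106:138,384:412]
f=lambda a:cv2.resize(a,None,fx=14,fy=14,interpolation=cv2.INTER_NEAREST)
cv2.imwrite("pics/z.png",np.hstack([f(s),f(t)]))
```

```text
(no output)
```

View pics/z.png

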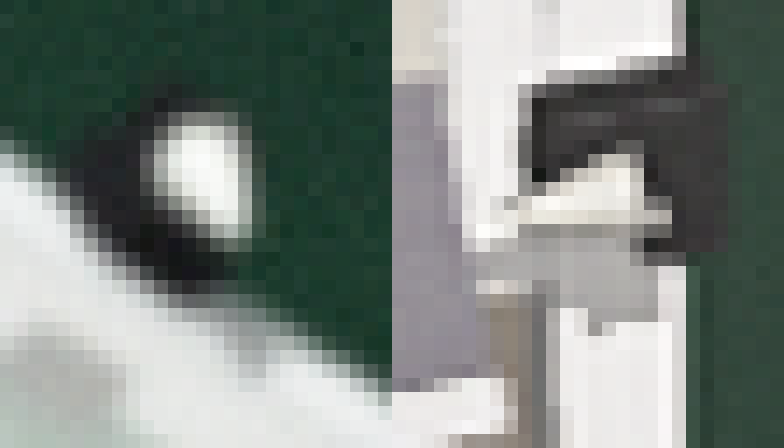

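```bash
cat > m.py <<'E'
from h import *
mt,ms=np.array([390.3,120.8]),np.array([228.8,143.2])
g=lambda q: np.r_[(proj("top",W(*q))-mt)[0],(proj("scene",W(*q))-ms)[0]]
m=least_squares(g,[0,-149,80]); print(m.x,m.fun)
m2=least_squares(lambda q:g([q[0],-149,q[1]]),[0,80]); print(m2.x,m2.fun)
print("base",proj("top",W(m2.x[0],-175,m2.x[1])),proj("scene",W(m2.x[0],-175,m2.x[1])))
# lip now: strip corners
to=np.array([[133,303],[623,214],[118,222],[610,130]])/4+[235,80]-.4
so=np.array([[395,437],[203,136],[303,452],[124,141]])/4+[190,110]-.4
for a,b in zip(to,so):
    s=least_squares(lambda X:np.r_[(proj("top",X)-a)[0],(proj("scene",X)-b)[0]],W(0,0,90)); print((R.T@(s.x-p[:3])).round(1),s.fun.round(1))
E
python3 m.py
```

```text
[  22.57904396 -147.32567722  126.95901837] [ 0.02587438 -0.10578095  0.10849077  0.02619712]
[ 23.4623784  125.96711691] [ 0.65054603 -0.07191159 -0.03701316  0.14898314]
base [[401.95120597 118.64098386]] [[225.47235594 138.05244937]]
[  9.5 144.5 105.4] [ 0.1 -0.2  0.1  0. ]
[   6.6 -142.6  104.6] [ 0.1 -0.2  0.2  0.1]
[ 37.9 143.8 143.1] [ 0.1 -0.3  0.2  0. ]
[  35.8 -143.7  143.2] [ 0.  -0.1  0.1  0. ]
```

Zoomed in, the grey patch is a shadow. The pointer tip is the light wedge at top (390.3,120.8) and scene (228.8,143.2), so the mark is about 126 mm up and the lip about 99 mm. I'll push about 22 mm more and measure again.

Run:
```python
from h import *
move_l(W(26,0,109.5),speed=30)
ob=get_obs(); print((R.T@(ob["tcp_pos"]-p[:3])).round(1),(R.T@ob["wrist_force"]).round(1),ob["t"])
im=get_image("scene"); a=get_image("top")
cv2.imwrite("pics/s3.png",im[:,:,::-1]);cv2.imwrite("pics/t3.png",a[:,:,::-1])
f=lambda a:cv2.resize(a,None,fx=11,fy=11,interpolation=2)
s1=f(im[118:168,208:244]);t1=f(a[98:148,376:412])
cv2.imwrite("pics/z3.png",np.hstack([s1,t1])[:,:,::-1])
```

```text
[ 25.9   0.  110.2] [ 0.9 -0.1 -0.4] 13.825
```

View pics/z3.png

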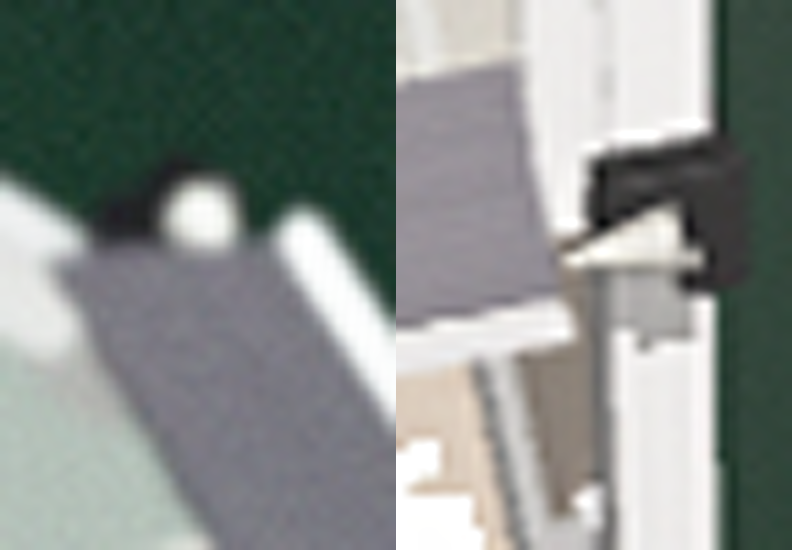

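```bash
cat > m3.py <<'E'
from h import *
tz=lambda x,y:np.array([376+(x-396)/11-.45,98+y/11-.45]); sz=lambda x,y:np.array([208+x/11-.45,118+y/11-.45])
L=np.array([[8,-143,3],[37,-143,46],[0,-145,-3],[0,-145,3]])
obs=[("top",0,tz(558,302)),("top",1,tz(517,62)),("top",2,tz(572,338)),("scene",0,sz(276,238)),("scene",1,sz(62,262)),("scene",3,sz(298,206))]
for zb in (46,49):
  L[1,2]=zb
  def r(v):
    P=L+[v[0],v[1],v[2]]
    a=[(proj(c,W(*P[i]))-o)[0] for c,i,o in obs]
    M=[v[3],-149+v[1],v[4]]
    a+=[(proj("top",W(*M))-tz(564,257))[0],(proj("scene",W(*M))-[228.8,143.2])[0]]
    return np.ravel(a)
  s=least_squares(r,[0,0,120,20,126],loss='soft_l1'); print(s.x.round(2),"to go",(s.x[4]-s.x[2]).round(1)); print(r(s.x).round(1))
E
python3 m3.py
```

```text
[-4.0000e-02 -9.0000e-02  1.2284e+02  2.3170e+01  1.2587e+02] to go 3.0
[-0.1 -0.2 -0.2 -1.1  0.4  0.4  1.1  0.6 -1.  -1.2  1.   0.6  0.2 -0.1
  0.1  0.1]
[-3.0000e-02 -1.1000e-01  1.2241e+02  2.3180e+01  1.2585e+02] to go 3.4
[-0.1 -0.1 -0.3 -2.1  0.5  0.5  1.2  0.7 -1.9 -1.7  1.1  0.7  0.2 -0.1
  0.1  0.1]
```

Run:
```python
from h import *
z,o=ori2(32,30,-1)
move_l(W(26,0,113.5),speed=10)
ob=get_obs(); print((R.T@(ob["tcp_pos"]-p[:3])).round(1),(R.T@ob["wrist_force"]).round(1))
move_l(W(26,0,85),speed=40)
move_l(list(np.array(W(26,0,85))-120*z),speed=100)
ob=get_obs(); print(ob["tcp_pos"],ob["wrist_force"].round(1),ob["t"])
im=get_image("scene"); a=get_image("top")
cv2.imwrite("pics/s4.png",im[:,:,::-1]);cv2.imwrite("pics/t4.png",a[:,:,::-1])
f=lambda a:cv2.resize(a,None,fx=11,fy=11,interpolation=2)
cv2.imwrite("pics/z4.png",np.hstack([f(im[118:168,208:244]),f(a[98:148,376:412])])[:,:,::-1])
```

```text
[2.600e+01 1.000e-01 1.134e+02] [-1.2 -0.6 -2.6]
[548.12815504 -75.36016904 249.28920557] [-0.1 -0.   0.2] 16.6833
```

View pics/z4.png

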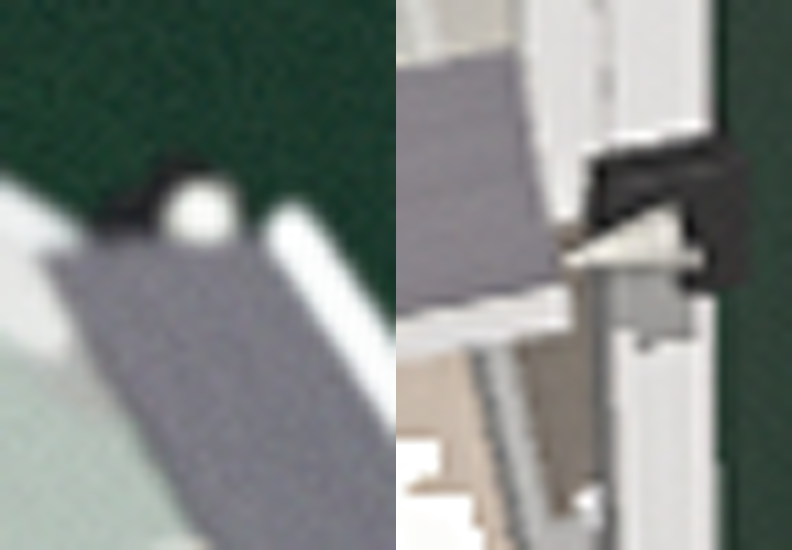

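```bash
sed -e 's/tz(558,302)/tz(555,289)/;s/tz(517,62)/tz(513,48)/;s/tz(572,338)/tz(568,326)/;s/sz(276,238)/sz(264,236)/;s/sz(62,262)/sz(48,258)/;s/sz(298,206)/sz(289,202)/' m3.py > m4.py; python3 m4.py
python3 - <<'E'
import cv2,numpy as np
from station import get_obs,get_image,spot_in
get_image("top");get_image("scene")
for n,c in [("tape_roll","top"),("paste_jar","top"),("loose_board","scene"),("flux_bottle","scene")]:
    print(n,[np.round(d["extent"]) for d in spot_in(n,c)[:1]])
E
```

```text
[  0.68   0.28 125.64  22.97 126.08] to go 0.4
[-0.1 -0.2 -0.2 -1.1  0.5  0.3  1.2  0.5 -0.9 -1.1  0.8  0.7  0.1 -0.1
  0.1  0. ]
[  0.7    0.26 125.17  22.98 126.07] to go 0.9
[-0.1 -0.1 -0.2 -2.   0.5  0.5  1.3  0.6 -1.7 -1.6  0.9  0.8  0.1 -0.1
  0.1  0. ]
tape_roll [array([280., 249.,  36.,  35.])]
paste_jar [array([440., 180.,  23.,  19.])]
loose_board [array([308., 178.,  34.,  21.])]
flux_bottle [array([352., 298.,  25.,  41.])]
```

The final picture shows the lip's right end beside the pointer tip, and the fit puts it within about 1 mm. The gripper is clear and the loose things are where they were, so I'm handing in.

```bash
python3 -c "
from station import *
print(sign_off())"
```

```text
the job is handed in; nothing more can be done
None
```

I pushed the window up from beneath its lip and left it standing about 1 mm from level with the clip's pointer by my camera fit; the clip and loose things looked unmoved, and the job is handed in (no verdict was returned).

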